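# Park the wide tapered sleeve loosely on the drying cone

### The job

Two blue plastic tapered sleeves stand on the bench. Pick up the wider one and set it, wide end down, over the black rubber cone on the round steel stand so that it sits upright and loose under its own weight; do not press or drop it on, or it jams. Let go of it there, and leave the narrower sleeve standing where it is.

Things in the scene. Friction and masses are not known exactly. Their poses are not given: they have to be found in the camera images.
- wide_sleeve: The wider blue plastic tapered sleeve, an open shell with 4 mm wall, 100 mm tall, about 80 g, standing wide end down: 64 mm outside diameter (56 mm inside) at the bottom, tapering evenly to a straight round neck, 32 mm in diameter, from 60 to 100 mm up (the place to grip). Origin: centre of the wide bottom end; z points up along its axis to the neck.
- narrow_sleeve: The narrower blue plastic tapered sleeve, also 100 mm tall and standing wide end down: 44 mm outside diameter at the bottom, neck 24 mm. It stays where it is. Origin: centre of its bottom end; z up.
- stand: Round steel foot, 100 mm in diameter and 14 mm high, fixed to the bench, with a black rubber cone above it: 68 mm in diameter at its lower end 30 mm above the bench, 30 mm in diameter at its top 105 mm above the bench. The wide sleeve set loosely over the cone rests with its bottom end about 57 mm above the bench (a drop of more than about 20 mm onto it is too hard). Origin: centre of the foot's underside on the bench; z up along the cone's axis.
- cone (a joint): How far the rubber cone has been pushed down on its stand, in m: 0 free, under 0.001 with the sleeve's weight on it, 0.015 at most. It yields about 1 mm per N. More than 0.010 (about 10 N of push) means that the sleeve has been jammed on.

How it is judged:
At the end, for the whole second after the job is handed in: The wide sleeve sits wide end down on the rubber cone, its bottom end 47 to 67 mm above the bench, within 10 mm of the cone's axis, upright within 10 degrees, at rest and let go, the cone pushed down less than 4 mm; the narrow sleeve still stands upright within 30 mm of where it was (horizontal distance between wide_sleeve and stand below 0.01 m and z of wide_sleeve in the frame of stand between 0.047 and 0.067 m and angle between each of wide_sleeve, narrow_sleeve's own z axis and vertical below 0.17 rad and linear speed of wide_sleeve below 0.02 m/s and value of joint cone below 0.004 m and distance of narrow_sleeve from where it was at the start of the episode below 0.03 m); the robot touches nothing.
It fails at once if the sleeve is dropped onto the cone (falls over it faster than 0.7 m/s, a drop of 25 mm) (linear speed of wide_sleeve above 0.7 m/s and horizontal distance between wide_sleeve and stand below 0.03 m and z of wide_sleeve in the frame of stand below 0.09 m).
It fails at once if the sleeve is pushed on so hard that the cone goes down more than 10 mm (jammed) (value of joint cone above 0.01 m).
It fails at once if the narrow sleeve is knocked over or moved more than 50 mm (distance of narrow_sleeve from where it was at the start of the episode above 0.05 m or angle between narrow_sleeve's own z axis and vertical above 0.6 rad).
It also fails if it takes over 32 s, if anything falls off the work surface, if the arm or the gripper's body presses on something with over 40 N, if the wrist force passes 120 N, or if a joint passes its speed limit or range.

### The arm

A 7-joint arm with a two-finger parallel gripper is mounted at the origin on a cart in front of the work surface, level with it; the furniture and walls round the work are solid. World frame = base frame: x ahead of the robot, y to its left, z up, the work surface at z = 0. Lengths are in m, angles in rad, forces in N, time in s.
With the tool pointing down it reaches from about 0.425 to 0.875 m from the base axis. Payload 8.4 kg.
Tool frame: the origin (TCP) lies between the finger pads; the fingertips stand 19 mm ahead of it and the grasp point (between the pads) is the TCP; z points along the fingers, y is the direction in which the jaws open and shut (so a half turn about z gives the same grasp; the last joint's range is limited). The gripper opens to 85 mm and grips with 20 to 120 N. Pads are 22 mm wide; open, the fingers measure 114 mm over their backs; the gripper's body (76 mm by 85 mm) begins 54 mm behind the grasp point. The pads swing forward as they close: fully open they stand 13 mm farther back than shut.
Start: joints at [1.139, 0.333, 0.04, 1.465, -0.013, 1.343, -0.059], TCP at [0.212, -0.614, 0.25] pointing down, gripper open.
Joint ranges: [-2.58, 2.58], [-0.38, 2.09], [-1.3, 1.39], [0.25, 2.4], [-1.5, 4.64], [0.08, 2.09], [-2.65, 2.65]. Speed limits (rad/s): [2.22, 2.22, 2.79, 2.79, 3.14, 3.14, 3.14].

### API

Orientations are given as a rotation vector (axis times angle).
In Python, from rig import arm gives the robot as it stands.
- The arm moves only by the tool carry_out, never from a script. Its argument "plan" is a list of rows, each a list of 3 entries, a list of its own where there are three numbers: the shift along the world's x, y, z in m, then the turn, a rotation vector about the world's x, y, z in degrees, then the closure, from 0 (fully open) to 1 (shut). In form: [[[dx, dy, dz], [ax, ay, az], grip], ...]. A call has 1 to 8 rows; each row shifts and turns the commanded pose from where the row before left it; what a row does not reach is not made up. A row lasts 1/8 s, in which the tool goes at most 62.5 mm and 10.7 degrees, less where a joint would pass 70% of its speed; a pose out of reach is approached as far as the arm can. A call is refused whole if a number of a shift passes 0.0625 or a number of a turn 10.7, either way. A call with a gripper value outside its range is refused whole. The fingers move at their own pace and stop on an object; "newtons" is the grip in N (left out, the last holds). Time passes only in rows, so rows that do not move let the fingers close. It gives the time, the measured TCP pose, the force and the opening at its end, in the units of the state.
- arm.state(): the state, without advancing time (a new reading comes with each control period).
- arm.snapshot(name): name is "side" or "top"; returns a dict with "color" (400x640x3 uint8, red, green, blue), "range_z" (400x640 float32, m along the optical axis (not along the pixel's ray), 0 where there is no reading), "camera_matrix" (3x3 intrinsics, pixels), "k1" (the pictures are not rectified: a ray, as slopes to the right and down, at radius r is drawn at 1 + k1 r^2 times it, then the intrinsics apply), "R" (3x3) and "t" (3): a world point X has camera coordinates R X + t. Camera axes: x right, y down, z forward; pixel columns grow to the right and rows downward; lengths in m; the calibration is good to about 2 mm. A picture is of the moment at which its call begins.
- arm.hand_in(): hands the job in, once; it reports no verdict.
The state is a dict: "time_s": time; "qpos": joint angles; "joint_vel": joint speeds; "joint_efforts": joint torques, N m; "tool_pos": TCP position; "tool_rot": TCP orientation; "contact_force": force on the tool from outside, world axes, zero at the start; "ft_torque": the same for the moment, N m; "width": finger opening in m.
Only numpy, scipy, OpenCV 4.12 (cv2) and the standard library are available. Lean on these libraries where they do the work, as an engineer would, in place of code of your own. Each camera call takes 0.05 s, during which the arm holds its last target.

## Working session

There is one attempt and no reset: what is moved stays moved. The work goes in short steps, Python scripts to look and compute and a tool call to move; the robot and the scene stay as the last step left them, time stands still between calls to the robot, and variables do not carry over. Pictures are saved under pics/ and viewed, and the job is handed in when it is done.

Besides the shell and the picture viewer there is one more tool, called after "Emit:" as a command line: name --argument value ..., lists and objects as JSON in quotes. carry_out: Moves the arm, as the interface text tells. Its arguments: {"type":"object","properties":{"plan":{"type":"array"},"newtons":{"type":"number"}},"required":["plan"]}

```bash
mkdir -p pics; ls
cat > h.py <<'E'
import numpy as np,cv2
from rig import arm
def snap(n,f):
    s=arm.snapshot(n); cv2.imwrite('pics/'+f,s['color'][:,:,::-1]); np.savez(''+f+'.npz',**s); return s
def cloud(s):
    K=s['camera_matrix'];k=np.array([s['k1'],0,0,0,0],float)
    h,w=s['range_z'].shape
    u,v=np.meshgrid(np.arange(w),np.arange(h))
    p=cv2.undistortPoints(np.stack([u,v],-1).reshape(-1,1,2).astype(float),K,k).reshape(h,w,2)
    z=s['range_z'].astype(float)
    c=np.dstack([p*z[...,None],z])
    return (c-s['t'])@s['R']
E
python3 - <<'E'
from h import *
for n in('side','top'):
    s=snap(n,n+'0.png'); print(n,s['camera_matrix'].tolist(),s['k1'],(-s['R'].T@s['t']).tolist(),s['R'].tolist())
print(arm.state())
E
```

```text
pics
side [[449.8532204695865, 0.0, 318.4239436031737], [0.0, 449.8532204695865, 202.51349204559403], [0.0, 0.0, 1.0]] -0.0554033818528367 [0.4241454520719017, -0.6937680143710558, 0.690519708455393] [[0.9944744140626495, -0.10367024745740361, -0.016526329503884718], [-0.07915534944412701, -0.6370868783410614, -0.7667168578425935], [0.06895701870823893, 0.7637884453418777, -0.6417726547096793]]
top [[410.03635171144475, 0.0, 322.65888684061997], [0.0, 410.03635171144475, 201.76802060833097], [0.0, 0.0, 1.0]] -0.10453151704407741 [0.3782460144302292, 0.049206208136246314, 0.9375471581057778] [[0.011127343581745622, -0.9999353054286492, 0.0023594876833100847], [-0.9946992196961532, -0.01131023942014762, -0.10220342861236588], [0.10222350297596834, -0.0012097278920690131, -0.9947607209765318]]
{'time_s': 0.1, 'qpos': array([ 1.13879735,  0.3338275 ,  0.03987148,  1.46621615, -0.0133858 ,
        1.34330864, -0.05848143]), 'joint_vel': array([ 0.00031287, -0.00314714,  0.00038142, -0.00217213,  0.00035958,
       -0.00162142, -0.0002808 ]), 'joint_efforts': array([ 4.04980558e-03, -6.60008526e+01,  1.37040205e+00, -4.06465673e+01,
        1.71251083e-02,  8.99445440e-03,  3.72793295e-05]), 'tool_pos': array([ 0.21218991, -0.61396378,  0.2495021 ]), 'tool_rot': array([-3.09676698e+00, -5.20121628e-01,  5.61051445e-04]), 'contact_force': array([-0.09810149, -0.63194024, -1.18591848]), 'ft_torque': array([0.03441772, 0.00668064, 0.03480457]), 'width': 0.08537820907799844}
```

View pics/side0.png

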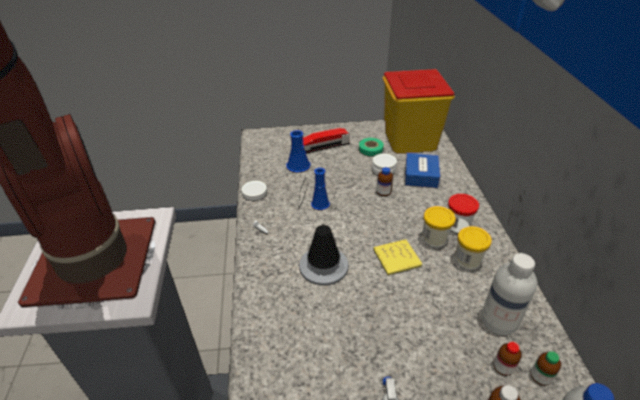

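View pics/top0.png

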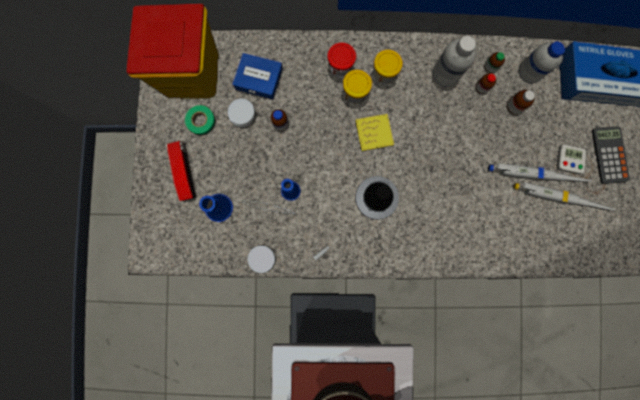

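The side view shows the wide sleeve at about (298,152), the narrow one at (320,190) and the cone at (323,245). In the top view they are at (217,207), (290,189) and (378,197). Next I'll measure all three.

```bash
cat >> h.py <<'E'
def blue(s):
    hsv=cv2.cvtColor(s['color'],cv2.COLOR_RGB2HSV)
    return cv2.inRange(hsv,(105,130,40),(130,255,255))>0
def circ(P):
    A=np.c_[2*P[:,:2],np.ones(len(P))];b=(P[:,:2]**2).sum(1)
    x=np.linalg.lstsq(A,b,rcond=None)[0];return x[:2],np.sqrt(x[2]+x[0]**2+x[1]**2)
def slices(P,zs):
    for a,b in zs:
        Q=P[(P[:,2]>a)&(P[:,2]<b)]
        if len(Q)>8: c,r=circ(Q);print(f'z{a:.3f}-{b:.3f} n{len(Q)} c{c.round(4)} r{r:.4f} mean{Q.mean(0).round(4)} ')
E
python3 - <<'E'
from h import *
R={'side':{'wide':(280,125,315,175),'nar':(305,163,335,212),'stand':(295,220,352,282)},'top':{'wide':(190,185,240,228),'nar':(275,172,305,205),'stand':(350,172,402,222)}}
for n in R:
    s=dict(np.load(n+'0.png.npz'));C=cloud(s);b=blue(s);g=s['color'].astype(int).max(2)
    for o,(x0,y0,x1,y1) in R[n].items():
        m=np.zeros(b.shape,bool);m[y0:y1,x0:x1]=1
        print(n,o)
        P=C[m&(s['range_z']>0)&(b if o!='stand' else True)]
        if o=='stand':
            slices(P,[(.008,.02),(.035,.05),(.05,.065),(.065,.08),(.08,.095),(.098,.115)])
        else: slices(P,[(.0,.02),(.02,.04),(.04,.06),(.06,.08),(.08,.095),(.095,.11)])
    fl=C[(abs(C[...,2])<.03)&(s['range_z']>0)];print('table z',np.median(fl[:,2]))
E
```

```text
side wide
z0.000-0.020 n148 c[0.4602 0.2836] r0.0258 mean[0.4591 0.2654 0.0108] 
z0.020-0.040 n138 c[0.4603 0.2828] r0.0202 mean[0.4593 0.2686 0.0295] 
z0.040-0.060 n111 c[0.4609 0.2839] r0.0158 mean[0.4614 0.2731 0.0492] 
z0.060-0.080 n74 c[0.4599 0.2832] r0.0119 mean[0.4597 0.2748 0.07  ] 
z0.080-0.095 n73 c[0.4605 0.2865] r0.0145 mean[0.4601 0.2827 0.0889] 
z0.095-0.110 n48 c[0.4603 0.2856] r0.0138 mean[0.4602 0.2837 0.0984] 
side nar
z0.000-0.020 n146 c[0.5094 0.1897] r0.0843 mean[0.4964 0.138  0.0106] 
z0.020-0.040 n99 c[0.5011 0.118 ] r0.0128 mean[0.5   0.109 0.03 ] 
z0.040-0.060 n76 c[0.5012 0.1171] r0.0094 mean[0.5007 0.1114 0.0495] 
z0.060-0.080 n60 c[0.5014 0.1179] r0.0080 mean[0.5009 0.1125 0.0693] 
z0.080-0.095 n57 c[0.5014 0.1204] r0.0101 mean[0.501  0.1167 0.0885] 
z0.095-0.110 n44 c[0.5013 0.1202] r0.0101 mean[0.5012 0.119  0.0982] 
side stand
z0.008-0.020 n731 c[ 0.4876 -0.0754] r0.0392 mean[ 0.4858 -0.0941  0.0108] 
z0.035-0.050 n226 c[ 0.4873 -0.0765] r0.0299 mean[ 0.4859 -0.0979  0.0422] 
z0.050-0.065 n209 c[ 0.4873 -0.0772] r0.0257 mean[ 0.4853 -0.0955  0.0571] 
z
[... 916 characters left out ...]
-0.080 n32 c[0.4984 0.1215] r0.0103 mean[0.4962 0.1201 0.0693] 
z0.080-0.095 n12 c[0.4985 0.1217] r0.0100 mean[0.501  0.1216 0.0862] 
z0.095-0.110 n75 c[0.4996 0.1224] r0.0104 mean[0.499  0.122  0.0998] 
top stand
z0.008-0.020 n730 c[ 0.4868 -0.0764] r0.0425 mean[ 0.4831 -0.0719  0.0113] 
z0.035-0.050 n127 c[ 0.4861 -0.0757] r0.0306 mean[ 0.4786 -0.0652  0.0428] 
z0.050-0.065 n116 c[ 0.4861 -0.0757] r0.0269 mean[ 0.4775 -0.068   0.0575] 
z0.065-0.080 n107 c[ 0.4863 -0.0756] r0.0231 mean[ 0.4799 -0.0679  0.0722] 
z0.080-0.095 n100 c[ 0.4861 -0.0756] r0.0192 mean[ 0.4813 -0.0695  0.0879] 
z0.098-0.115 n200 c[ 0.4854 -0.0747] r0.0117 mean[ 0.4853 -0.0746  0.1042] 
table z -4.385272477330383e-05
```

The two views agree to within 3 mm: wide sleeve about (0.4595, 0.2865), narrow about (0.500, 0.121), cone axis about (0.4867, −0.076). I'll swing round at z = 0.25.

Emit:
carry_out --plan '[[[0.04, 0.037, 0], [0, 0, 0], 0], [[0.04, 0.037, 0], [0, 0, 0], 0], [[0.04, 0.037, 0], [0, 0, 0], 0], [[0.04, 0.037, 0], [0, 0, 0], 0], [[0.04, 0.037, 0], [0, 0, 0], 0], [[0.04, 0.037, 0], [0, 0, 0], 0], [[0.005, 0.055, 0], [0, 0, 0], 0], [[0.005, 0.055, 0], [0, 0, 0], 0]]' --newtons 25

```text
time_s: 1.1
tool_pos: [0.4625, -0.2803, 0.2497]
tool_rot: [-3.097, -0.521, 0.001]
contact_force: [0.4, 0.1, 0.7]
width: 0.0854
```

Emit:
carry_out --plan '[[[0.005, 0.055, 0], [0, 0, 0], 0], [[0.005, 0.055, 0], [0, 0, 0], 0], [[0.005, 0.055, 0], [0, 0, 0], 0], [[0, 0.055, 0], [0, 0, 0], 0], [[0, 0.055, 0], [0, 0, 0], 0], [[0, 0.055, 0], [0, 0, 0], 0], [[0, 0.05, 0], [0, 0, 0], 0], [[0, 0, 0], [0, 0, 0], 0]]'

```text
time_s: 2.1
tool_pos: [0.4765, 0.1019, 0.2503]
tool_rot: [-3.095, -0.531, -0.0]
contact_force: [0.3, -0.9, -0.8]
width: 0.0854
```

Emit:
carry_out --plan '[[[-0.004, 0.046, 0], [0, 0, 0], 0], [[-0.004, 0.046, 0], [0, 0, 0], 0], [[-0.004, 0.046, 0], [0, 0, 0], 0], [[-0.005, 0.0465, 0], [0, 0, 0], 0], [[0, 0, -0.03], [0, 0, 0], 0], [[0, 0, -0.03], [0, 0, 0], 0], [[0, 0, 0], [0, 0, 0], 0]]'

```text
time_s: 2.98
tool_pos: [0.4596, 0.2803, 0.1881]
tool_rot: [3.097, 0.519, -0.007]
contact_force: [-0.6, -0.2, 0.7]
width: 0.0858
```

Run:
```python
from h import *
snap('side','side1.png');snap('top','top1.png');s=arm.state();print(s['tool_pos'],s['tool_rot'],s['qpos'])
```

```text
[0.46081257 0.28161765 0.19092264] [ 3.09840369e+00  5.18917437e-01 -3.24358884e-05] [ 0.01600459  0.22376743 -0.72897745  1.78111551  0.15948905  1.19673987
 -1.99808034]
```

View pics/side1.png

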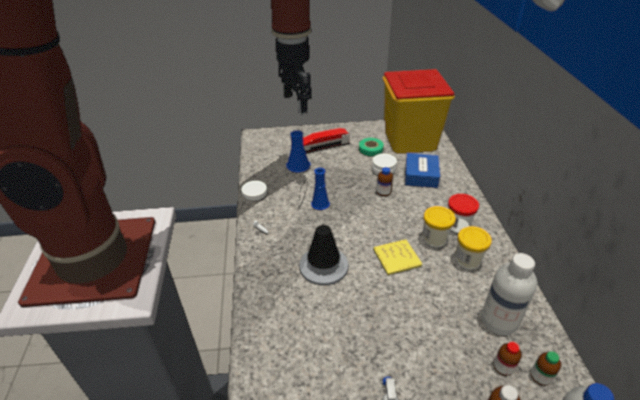

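The gripper at (300,100) is above the wide sleeve at (298,152). I'll correct by 5 mm and go down.

Emit:
carry_out --plan '[[[-0.001, 0.005, 0], [0, 0, 0], 0], [[0, 0, -0.03], [0, 0, 0], 0], [[0, 0, -0.03], [0, 0, 0], 0], [[0, 0, -0.02], [0, 0, 0], 0], [[0, 0, -0.02], [0, 0, 0], 0], [[0, 0, 0], [0, 0, 0], 0], [[0, 0, 0], [0, 0, 0], 0]]'

```text
time_s: 3.95
tool_pos: [0.4597, 0.2876, 0.0911]
tool_rot: [-3.098, -0.52, -0.001]
contact_force: [0.0, -0.0, 0.3]
width: 0.0854
```

Run:
```python
from h import *
s=snap('side','side2.png');x=arm.state();print(x['tool_pos'],x['contact_force'])
C=cloud(s);b=blue(s);m=np.zeros(b.shape,bool);m[125:175,280:315]=1
slices(C[m&b&(s['range_z']>0)],[(.0,.02),(.02,.04),(.04,.06),(.06,.08),(.08,.095),(.095,.11)])
cv2.imwrite('pics/c2.png',cv2.resize(s['color'][60:220,220:420,::-1],None,fx=4,fy=4)[:600])
```

```text
[0.45986747 0.28762367 0.09124871] [0.06458801 0.7279859  0.48117714]
z0.000-0.020 n151 c[0.46  0.284] r0.0261 mean[0.4589 0.2654 0.0109] 
z0.020-0.040 n136 c[0.4602 0.2825] r0.0197 mean[0.459  0.2689 0.0294] 
z0.040-0.060 n109 c[0.4608 0.2827] r0.0149 mean[0.4604 0.273  0.0493] 
z0.060-0.080 n50 c[0.4574 0.278 ] r0.0073 mean[0.4562 0.2742 0.0695] 
z0.080-0.095 n51 c[0.4597 0.2862] r0.0137 mean[0.4569 0.283  0.0883] 
z0.095-0.110 n31 c[0.4606 0.2853] r0.0141 mean[0.455  0.2825 0.0981]
```

View pics/c2.png

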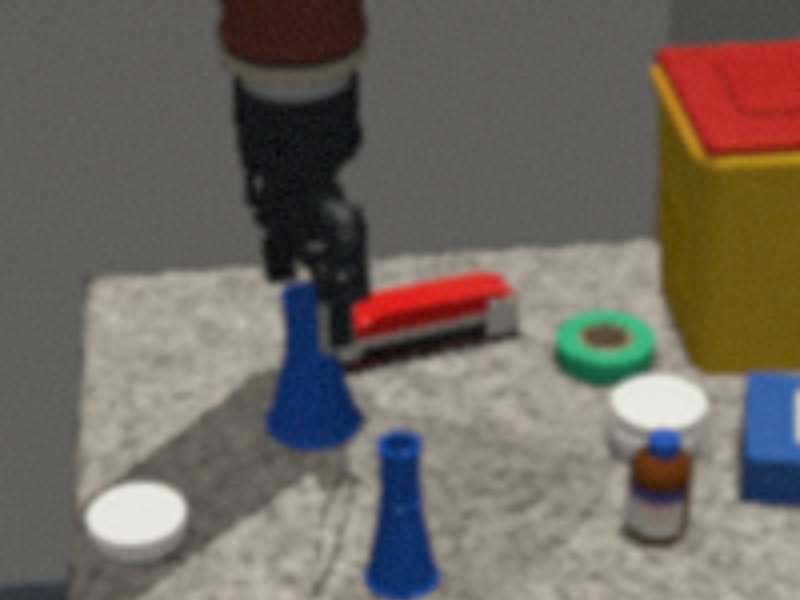

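The fingers straddle the neck, at crop (300–340, 290–340). I'll drop 8 mm more, then close.

Emit:
carry_out --plan '[[[0, -0.001, -0.008], [0, 0, 0], 0], [[0, 0, 0], [0, 0, 0], 0.3], [[0, 0, 0], [0, 0, 0], 0.45], [[0, 0, 0], [0, 0, 0], 0.6], [[0, 0, 0], [0, 0, 0], 0.8], [[0, 0, 0], [0, 0, 0], 1], [[0, 0, 0], [0, 0, 0], 1], [[0, 0, 0], [0, 0, 0], 1]]' --newtons 30

```text
time_s: 5.0
tool_pos: [0.4594, 0.2863, 0.0824]
tool_rot: [-3.098, -0.52, -0.0]
contact_force: [-0.4, 0.4, 1.3]
width: 0.0311
```

Gripped: the opening is 31 mm on a 32 mm neck. Lifting.

Emit:
carry_out --plan '[[[0, 0, 0.015], [0, 0, 0], 1], [[0, 0, 0.03], [0, 0, 0], 1], [[0, 0, 0.03], [0, 0, 0], 1], [[0, 0, 0.03], [0, 0, 0], 1], [[0, 0, 0.03], [0, 0, 0], 1], [[0, 0, 0.015], [0, 0, 0], 1], [[0, 0, 0], [0, 0, 0], 1]]'

```text
time_s: 5.88
tool_pos: [0.4596, 0.2864, 0.2332]
tool_rot: [-3.098, -0.52, -0.003]
contact_force: [0.5, -0.8, -1.0]
width: 0.0312
```

Run:
```python
from h import *
s=snap('side','side3.png');x=arm.state();print(x['tool_pos'],x['contact_force'],x['width'])
cv2.imwrite('pics/c3.png',cv2.resize(s['color'][40:200,220:420,::-1],None,fx=4,fy=4)[:600])
```

```text
[0.45922181 0.28601999 0.23202382] [ 0.21085725 -0.31915086 -1.3905797 ] 0.031553805184994996
```

View pics/c3.png

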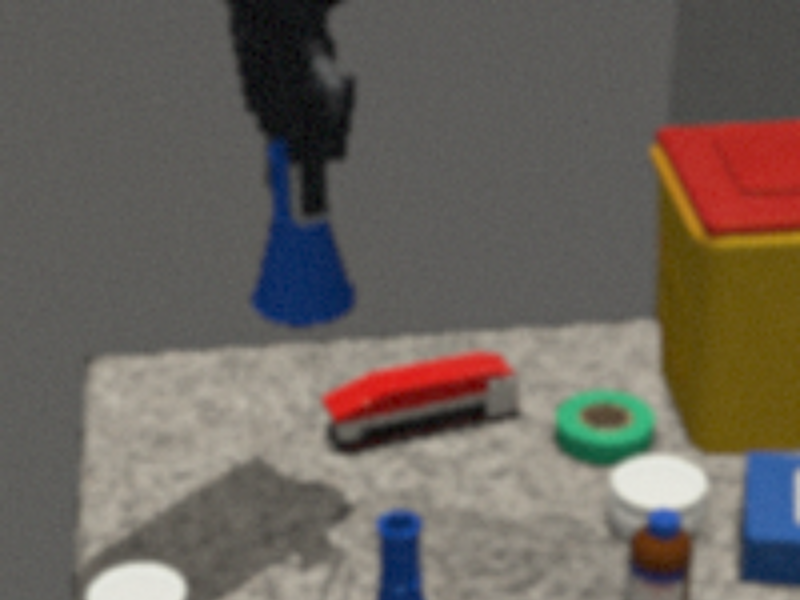

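The sleeve is held upright, its bottom at about z = 0.15. I'll carry it over to the cone.

Emit:
carry_out --plan '[[[0.003, -0.02, 0], [0, 0, 0], 1], [[0.003, -0.04, 0], [0, 0, 0], 1], [[0.003, -0.045, 0], [0, 0, 0], 1], [[0.003, -0.045, 0], [0, 0, 0], 1], [[0.003, -0.045, 0], [0, 0, 0], 1], [[0.003, -0.045, 0], [0, 0, 0], 1], [[0.003, -0.045, 0], [0, 0, 0], 1], [[0.003, -0.04, 0], [0, 0, 0], 1]]'

```text
time_s: 6.92
tool_pos: [0.4825, -0.0407, 0.2308]
tool_rot: [-3.098, -0.519, 0.004]
contact_force: [1.4, -0.1, -1.8]
width: 0.0314
```

Emit:
carry_out --plan '[[[0.003, -0.025, 0], [0, 0, 0], 1], [[0, -0.0125, 0], [0, 0, 0], 1], [[0, 0, 0], [0, 0, 0], 1], [[0, 0, 0], [0, 0, 0], 1], [[0, 0, 0], [0, 0, 0], 1]]'

```text
time_s: 7.55
tool_pos: [0.4863, -0.0752, 0.2323]
tool_rot: [-3.098, -0.523, -0.0]
contact_force: [-0.8, 0.0, -1.3]
width: 0.0314
```

```bash
cat > look.py <<'E'
import sys
from h import *
k=sys.argv[1]
x=arm.state();print(x['time_s'],x['tool_pos'],x['tool_rot'],x['contact_force'],x['width'])
for n,(x0,y0,x1,y1) in {'side':(260,100,400,290),'top':(330,130,430,230)}.items():
    s=snap(n,n+k+'.png')
    C=cloud(s);b=blue(s)&(s['range_z']>0)
    b&=(np.hypot(C[...,0]-.487,C[...,1]+.076)<.06)
    zs=np.arange(.04,.26,.01)
    print(n,b.sum()); slices(C[b],zip(zs[:-1],zs[1:]))
    cv2.imwrite(f'pics/{n}{k}c.png',cv2.resize(s['color'][y0:y1,x0:x1,::-1],None,fx=3,fy=3))
E
python3 look.py 4
```

```text
7.55 [ 0.48634892 -0.07520401  0.23229674] [-3.09763506e+00 -5.22934509e-01 -6.00868275e-05] [-0.82101315  0.0253444  -1.25568223] 0.03136360888932089
side 1004
z0.150-0.160 n131 c[ 0.4877 -0.0749] r0.0298 mean[ 0.485  -0.0968  0.1565] 
z0.160-0.170 n171 c[ 0.4876 -0.0749] r0.0276 mean[ 0.4855 -0.0956  0.1647] 
z0.170-0.180 n158 c[ 0.4876 -0.075 ] r0.0248 mean[ 0.4855 -0.0944  0.1747] 
z0.180-0.190 n139 c[ 0.4879 -0.0757] r0.0217 mean[ 0.4858 -0.092   0.185 ] 
z0.190-0.200 n121 c[ 0.4878 -0.0767] r0.0183 mean[ 0.4857 -0.0908  0.1951] 
z0.200-0.210 n81 c[ 0.4882 -0.0755] r0.0171 mean[ 0.485  -0.0887  0.2039] 
z0.210-0.220 n35 c[ 0.4778 -0.0852] r0.0047 mean[ 0.4773 -0.0863  0.2144] 
z0.220-0.230 n26 c[ 0.4791 -0.0851] r0.0039 mean[ 0.4779 -0.0866  0.225 ] 
z0.230-0.240 n34 c[ 0.4861 -0.0775] r0.0129 mean[ 0.4778 -0.0824  0.2352] 
z0.240-0.250 n77 c[ 0.4873 -0.0767] r0.0140 mean[ 0.4799 -0.0761  0.2462] 
top 329
z0.070-0.080 n9 c[ 0.4879 -0.0785] r0.0248 mean[ 0.4685 -0.0647  0.0762] 
z0.150-0.160 n76 c[ 0.4859 -0.0746] r0.0305 mean[ 0.4637 -0.0708  0.1565] 
z0.160-0.170 n58 c[ 0.487  -0.0744] r0.0284 mean[ 0.4662 -0.0696  0.1647] 
z0.170-0.180 n53 c[ 0.4872 -0.075 ] r0.0258 mean[ 0.4661 -0.0708  0.1746] 
z0.180-0.190 n43 c[ 0.4848 -0.0751] r0.0210 mean[ 0.4673 -0.0722  0.1853] 
z0.190-0.200 n35 c[ 0.4836 -0.0748] r0.0172 mean[ 0.4687 -0.0722  0.1947] 
z0.200-0.210 n19 c[ 0.4817 -0.0747] r0.0131 mean[ 0.4702 -0.0742  0.2042]
```

View pics/side4c.png

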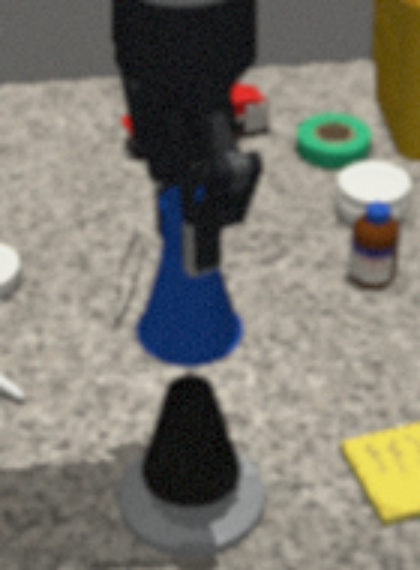

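The held sleeve is within 2 mm of the cone's axis, at about (190,350) above the cone at (190,440) in the crop. I'll shift y by −1.5 mm and descend to roughly 12 mm above the seat.

Emit:
carry_out --plan '[[[0, -0.0015, -0.02], [0, 0, 0], 1], [[0, 0, -0.02], [0, 0, 0], 1], [[0, 0, -0.015], [0, 0, 0], 1], [[0, 0, -0.01], [0, 0, 0], 1], [[0, 0, -0.01], [0, 0, 0], 1], [[0, 0, -0.006], [0, 0, 0], 1], [[0, 0, 0], [0, 0, 0], 1], [[0, 0, 0], [0, 0, 0], 1]]'

```text
time_s: 8.65
tool_pos: [0.4866, -0.0778, 0.1517]
tool_rot: [3.098, 0.52, 0.001]
contact_force: [0.0, 1.0, -2.1]
width: 0.0312
```

```bash
python3 look.py 5
```

```text
8.65 [ 0.48657035 -0.0778229   0.15167171] [3.09806273e+00 5.20334933e-01 8.13140641e-04] [ 0.02874933  0.96502412 -2.13937638] 0.03124236823728871
side 920
z0.050-0.060 n15 c[ 0.488  -0.0717] r0.0288 mean[ 0.4844 -0.0933  0.0585] 
z0.060-0.070 n12 c[ 0.4857 -0.0909] r0.0155 mean[ 0.4862 -0.1014  0.0635] 
z0.070-0.080 n152 c[ 0.4879 -0.0789] r0.0293 mean[ 0.4856 -0.1001  0.0754] 
z0.080-0.090 n154 c[ 0.4881 -0.0781] r0.0270 mean[ 0.4858 -0.0981  0.0848] 
z0.090-0.100 n134 c[ 0.4881 -0.078 ] r0.0244 mean[ 0.4861 -0.0961  0.0948] 
z0.100-0.110 n117 c[ 0.4879 -0.0791] r0.0210 mean[ 0.4864 -0.0951  0.105 ] 
z0.110-0.120 n100 c[ 0.4878 -0.0793] r0.0183 mean[ 0.4858 -0.0931  0.1147] 
z0.120-0.130 n68 c[ 0.4882 -0.0798] r0.0158 mean[ 0.4843 -0.0914  0.1235] 
z0.130-0.140 n29 c[ 0.4792 -0.0866] r0.0054 mean[ 0.4775 -0.0885  0.1349] 
z0.140-0.150 n19 c[ 0.4779 -0.0876] r0.0037 mean[ 0.4773 -0.0881  0.1452] 
z0.150-0.160 n31 c[ 0.487  -0.0795] r0.0136 mean[ 0.4793 -0.0819  0.1554] 
z0.160-0.170 n69 c[ 0.4869 -0.0794] r0.0137 mean[ 0.4803 -0.0792  0.1658] 
z0.170-0.180 n10 c[ 0.4971 -0.0794] r0.0227 mean[ 0.4769 -0.0817  0.1719] 
top 235
z0.070-0.080 n60 c[ 0.4862 -0.0769] r0.0304 mean[ 0.4661 -0.0699  0.0758] 
z0.080-0.090 n48 c[ 0.4868 -0.077 ] r0.0279 mean[ 0.4678 -0.0708  0.0849] 
z0.090-0.100 n38 c[ 0.4827 -0.0766] r0.0213 mean[ 0.4647 -0.073   0.0954] 
z0.100-0.110 n24 c[ 0.485  -0.0767] r0.0207 mean[ 0.4673 -0.0722  0.105 ] 
z0.110-0.120 n32 c[ 0.4818 -0.0762] r0.0152 mean[ 0.4689 -0.0738  0.1142] 
z0.120-0.130 n9 c[ 0.4718 -0.0752] r0.0042 mean[ 0.4703 -0.0753  0.1245]
```

View pics/side5c.png

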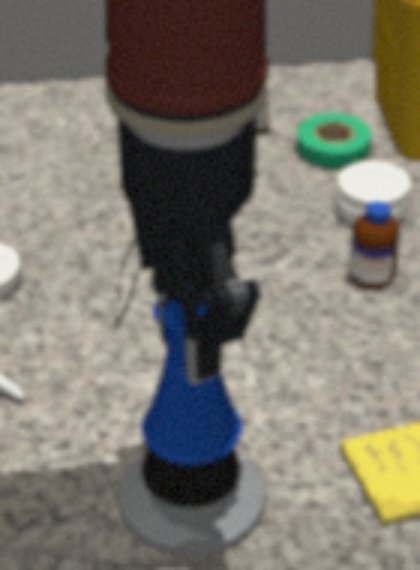

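The sleeve is over the cone and level, with its bottom at about 0.069. I'll go down in small steps and watch the force.

Emit:
carry_out --plan '[[[0, 0.001, -0.003], [0, 0, 0], 1], [[0, 0, -0.003], [0, 0, 0], 1], [[0, 0, -0.002], [0, 0, 0], 1], [[0, 0, 0], [0, 0, 0], 1], [[0, 0, 0], [0, 0, 0], 1]]'

```text
time_s: 9.38
tool_pos: [0.4864, -0.0768, 0.1433]
tool_rot: [-3.098, -0.52, -0.0]
contact_force: [0.7, 0.8, -1.2]
width: 0.0313
```

Emit:
carry_out --plan '[[[0, 0, -0.001], [0, 0, 0], 1], [[0, 0, -0.001], [0, 0, 0], 1], [[0, 0, 0], [0, 0, 0], 1], [[0, 0, 0], [0, 0, 0], 1]]'

```text
time_s: 9.88
tool_pos: [0.4863, -0.0768, 0.1413]
tool_rot: [-3.098, -0.52, -0.0]
contact_force: [0.0, -0.5, -1.6]
width: 0.0314
```

Emit:
carry_out --plan '[[[0, 0, -0.001], [0, 0, 0], 1], [[0, 0, 0], [0, 0, 0], 1], [[0, 0, 0], [0, 0, 0], 1]]'

```text
time_s: 10.25
tool_pos: [0.4863, -0.0767, 0.1403]
tool_rot: [-3.098, -0.52, 0.0]
contact_force: [-1.3, 1.3, -0.4]
width: 0.0312
```

```bash
python3 look.py 6
```

```text
10.25 [ 0.48630883 -0.07672902  0.14031243] [-3.09805437e+00 -5.20399831e-01  6.68705242e-05] [-1.2706467   1.30460545 -0.3735014 ] 0.031202546812748252
side 907
z0.050-0.060 n26 c[ 0.4868 -0.081 ] r0.0247 mean[ 0.4836 -0.0997  0.0539] 
z0.060-0.070 n180 c[ 0.4875 -0.0777] r0.0290 mean[ 0.4851 -0.0983  0.065 ] 
z0.070-0.080 n140 c[ 0.4877 -0.0772] r0.0264 mean[ 0.486  -0.0965  0.075 ] 
z0.080-0.090 n126 c[ 0.4876 -0.0778] r0.0235 mean[ 0.4856 -0.0954  0.0848] 
z0.090-0.100 n114 c[ 0.4875 -0.0779] r0.0207 mean[ 0.4849 -0.0937  0.0948] 
z0.100-0.110 n99 c[ 0.4878 -0.078 ] r0.0181 mean[ 0.4863 -0.0918  0.1048] 
z0.110-0.120 n57 c[ 0.4881 -0.0771] r0.0167 mean[ 0.4832 -0.0897  0.1136] 
z0.120-0.130 n24 c[ 0.4938 -0.0763] r0.0206 mean[ 0.4779 -0.0879  0.1247] 
z0.130-0.140 n21 c[ 0.4824 -0.0812] r0.0088 mean[ 0.4771 -0.0869  0.1355] 
z0.140-0.150 n33 c[ 0.4873 -0.0787] r0.0139 mean[ 0.48   -0.0787  0.1452] 
z0.150-0.160 n63 c[ 0.4874 -0.0791] r0.0142 mean[ 0.4792 -0.0785  0.1555] 
top 226
z0.040-0.050 n9 c[ 0.4833 -0.0743] r0.0276 mean[ 0.4604 -0.0612  0.0431] 
z0.060-0.070 n68 c[ 0.4857 -0.0757] r0.0301 mean[ 0.4658 -0.0686  0.0653] 
z0.070-0.080 n37 c[ 0.4863 -0.0757] r0.0273 mean[ 0.4645 -0.0704  0.0749] 
z0.080-0.090 n34 c[ 0.4815 -0.0754] r0.0203 mean[ 0.4646 -0.0712  0.085 ] 
z0.090-0.100 n29 c[ 0.4848 -0.076 ] r0.0206 mean[ 0.4669 -0.0724  0.0946] 
z0.100-0.110 n23 c[ 0.4833 -0.0747] r0.0164 mean[ 0.4689 -0.0717  0.1042]
```

The sleeve is centred in both views, its bottom about 1 mm above the seat and with no push on the cone. Opening.

Emit:
carry_out --plan '[[[0, 0, 0], [0, 0, 0], 0.62], [[0, 0, 0], [0, 0, 0], 0.58], [[0, 0, 0], [0, 0, 0], 0.5], [[0, 0, 0], [0, 0, 0], 0.4], [[0, 0, 0], [0, 0, 0], 0.2], [[0, 0, 0], [0, 0, 0], 0], [[0, 0, 0], [0, 0, 0], 0], [[0, 0, 0], [0, 0, 0], 0]]' --newtons 20

```text
time_s: 11.35
tool_pos: [0.4863, -0.0768, 0.1403]
tool_rot: [-3.098, -0.52, 0.0]
contact_force: [-0.1, 0.3, 0.1]
width: 0.0855
```

```bash
python3 look.py 7
```

```text
11.35 [ 0.48632115 -0.07681123  0.14030246] [-3.09813021e+00 -5.20255345e-01  1.29820467e-05] [-0.14376636  0.25570439  0.06078132] 0.08552054097801522
side 1050
z0.040-0.050 n13 c[ 0.4879 -0.0711] r0.0313 mean[ 0.4882 -0.094   0.0487] 
z0.050-0.060 n65 c[ 0.4873 -0.0768] r0.0301 mean[ 0.4852 -0.1007  0.0574] 
z0.060-0.070 n169 c[ 0.4873 -0.0762] r0.0290 mean[ 0.4852 -0.0971  0.0644] 
z0.070-0.080 n140 c[ 0.4871 -0.0764] r0.0261 mean[ 0.4859 -0.0959  0.0751] 
z0.080-0.090 n123 c[ 0.487  -0.0765] r0.0232 mean[ 0.485  -0.0945  0.0848] 
z0.090-0.100 n104 c[ 0.487  -0.0773] r0.0200 mean[ 0.4841 -0.0923  0.0946] 
z0.100-0.110 n76 c[ 0.486  -0.0796] r0.0151 mean[ 0.4816 -0.0909  0.105 ] 
z0.110-0.120 n57 c[ 0.4852 -0.0809] r0.0118 mean[ 0.4827 -0.0896  0.1151] 
z0.120-0.130 n51 c[ 0.4862 -0.079 ] r0.0128 mean[ 0.4825 -0.0892  0.1251] 
z0.130-0.140 n66 c[ 0.479  -0.0657] r0.0239 mean[ 0.4834 -0.0783  0.1354] 
z0.140-0.150 n83 c[ 0.4864 -0.0712] r0.0175 mean[ 0.4844 -0.0783  0.1444] 
z0.150-0.160 n74 c[ 0.4871 -0.0777] r0.0144 mean[ 0.4815 -0.0805  0.1542] 
z0.190-0.200 n10 c[ 0.4887 -0.1169] r0.0083 mean[ 0.4895 -0.1176  0.1945] 
z0.200-0.210 n10 c[ 0.4878 -0.1093] r0.0074 mean[ 0.487  -0.1109  0.2033] 
top 207
z0.050-0.060 n16 c[ 0.4832 -0.075 ] r0.0291 mean[ 0.4584 -0.0723  0.0588] 
z0.060-0.070 n54 c[ 0.4836 -0.075 ] r0.0279 mean[ 0.4602 -0.0709  0.064 ] 
z0.070-0.080 n42 c[ 0.4843 -0.0748] r0.0250 mean[ 0.4639 -0.0687  0.0754] 
z0.080-0.090 n25 c[ 0.4835 -0.0752] r0.0217 mean[ 0.4645 -0.0735  0.0842] 
z0.090-0.100 n26 c[ 0.4775 -0.0754] r0.0141 mean[ 0.466  -0.0738  0.0942] 
z0.100-0.110 n15 c[ 0.4772 -0.0744] r0.0109 mean[ 0.468  -0.0742  0.1037]
```

View pics/side7c.png

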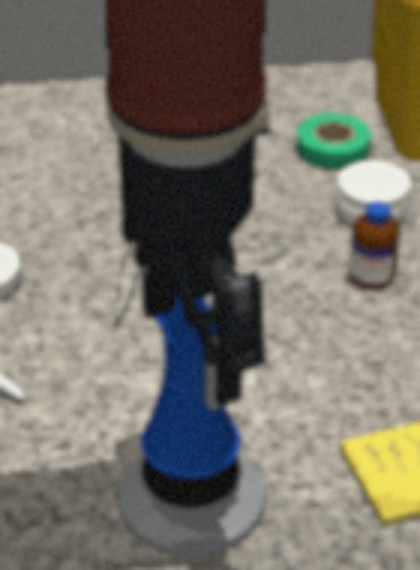

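The sleeve is seated and the fingers are clear on both sides. I'll go straight up.

Emit:
carry_out --plan '[[[0, 0, 0.01], [0, 0, 0], 0], [[0, 0, 0.02], [0, 0, 0], 0], [[0, 0, 0.02], [0, 0, 0], 0], [[0, 0, 0.03], [0, 0, 0], 0], [[0, 0, 0.03], [0, 0, 0], 0], [[0, 0, 0.03], [0, 0, 0], 0], [[0, 0, 0.02], [0, 0, 0], 0], [[0, 0, 0], [0, 0, 0], 0]]'

```text
time_s: 12.45
tool_pos: [0.4871, -0.0768, 0.3023]
tool_rot: [3.097, 0.52, 0.005]
contact_force: [0.1, -1.0, -1.1]
width: 0.0855
```

```bash
python3 look.py 8
python3 - <<'E'
from h import *
s=dict(np.load('side8.png.npz'));C=cloud(s);b=blue(s);b&=(np.hypot(C[...,0]-.5,C[...,1]-.121)<.05);print('nar');slices(C[b],[(.02,.04),(.06,.08),(.095,.11)])
E
```

```text
12.45 [ 0.48706732 -0.0767728   0.30230613] [3.09696356 0.52023897 0.00498021] [ 0.06193553 -0.99714623 -1.10396908] 0.08548831878880002
side 1144
z0.040-0.050 n14 c[ 0.4877 -0.0726] r0.0302 mean[ 0.4835 -0.0938  0.0484] 
z0.050-0.060 n69 c[ 0.4874 -0.0759] r0.0303 mean[ 0.4851 -0.1008  0.0572] 
z0.060-0.070 n164 c[ 0.4872 -0.0769] r0.0285 mean[ 0.4855 -0.097   0.0647] 
z0.070-0.080 n143 c[ 0.4874 -0.0763] r0.0259 mean[ 0.4852 -0.0959  0.075 ] 
z0.080-0.090 n116 c[ 0.4874 -0.0767] r0.0231 mean[ 0.4858 -0.0941  0.085 ] 
z0.090-0.100 n114 c[ 0.4872 -0.0774] r0.0201 mean[ 0.4857 -0.0925  0.095 ] 
z0.100-0.110 n91 c[ 0.4871 -0.0777] r0.0171 mean[ 0.4857 -0.0906  0.1047] 
z0.110-0.120 n78 c[ 0.4871 -0.0782] r0.0148 mean[ 0.4853 -0.0895  0.115 ] 
z0.120-0.130 n64 c[ 0.4873 -0.0782] r0.0138 mean[ 0.4861 -0.0891  0.1252] 
z0.130-0.140 n69 c[ 0.4872 -0.0778] r0.0144 mean[ 0.4861 -0.0837  0.1359] 
z0.140-0.150 n102 c[ 0.4871 -0.0782] r0.0139 mean[ 0.4865 -0.079   0.1453] 
z0.150-0.160 n120 c[ 0.487  -0.0775] r0.0142 mean[ 0.4869 -0.0774  0.1541] 
top 488
z0.050-0.060 n21 c[ 0.4861 -0.0752] r0.
[... 298 characters left out ...]
0.0211 mean[ 0.4716 -0.0699  0.0944] 
z0.100-0.110 n52 c[ 0.4801 -0.073 ] r0.0137 mean[ 0.4751 -0.0705  0.1052] 
z0.110-0.120 n23 c[ 0.4864 -0.076 ] r0.0169 mean[ 0.4737 -0.0695  0.1159] 
z0.120-0.130 n18 c[ 0.4839 -0.0748] r0.0136 mean[ 0.4772 -0.0736  0.1246] 
z0.130-0.140 n14 c[ 0.4849 -0.0745] r0.0137 mean[ 0.4792 -0.0737  0.135 ] 
z0.140-0.150 n10 c[ 0.4846 -0.0743] r0.0135 mean[ 0.4774 -0.075   0.1443] 
z0.150-0.160 n68 c[ 0.4858 -0.0756] r0.0145 mean[ 0.479  -0.0761  0.1557] 
nar
z0.020-0.040 n98 c[0.5009 0.1179] r0.0132 mean[0.4998 0.1088 0.0304] 
z0.060-0.080 n59 c[0.5014 0.1173] r0.0078 mean[0.5011 0.1121 0.0694] 
z0.095-0.110 n46 c[0.5014 0.1203] r0.0100 mean[0.5011 0.1196 0.0981]
```

View pics/side8c.png

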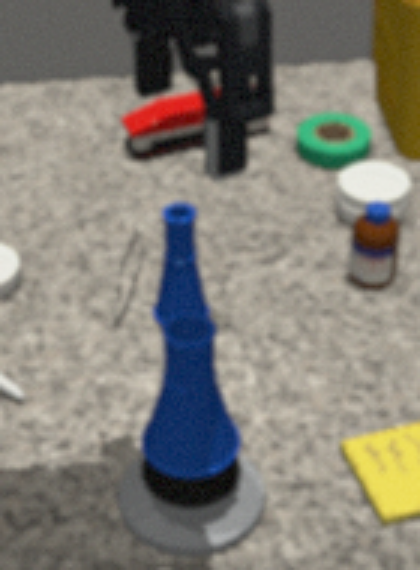

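The wide sleeve stands upright on the cone: its bottom edge is at crop (190,460), its top at z ≈ 0.156. It is within 1 mm of the axis in both views. The narrow sleeve behind it hasn't moved, and the gripper is well clear, so I'll hand in.

```bash
python3 -c "
from rig import arm
print(arm.hand_in())"
```

```text
the job is handed in; nothing more can be done
None
```

The wide sleeve is sitting on the rubber cone, wide end down and let go, and the job was handed in at about 12.5 s of the 32 s allowed. I gripped it by the neck at 30 N (opening 31 mm), carried it over above the narrow sleeve's height, lowered it to about 1 mm above its seat, opened slowly and backed straight up.

What the last checks showed:
- **Wide sleeve:** both views put it within about 1 mm of the cone's axis. It is upright: its centre shifts no more than about 2 mm over its height. Its top is at z ≈ 0.156, so its bottom end is at about 57 mm.
- **Force on the cone:** while lowering, no force reading passed about 2 N, which is about the sensor's noise. How far the cone was pushed down was not measured directly.
- **Narrow sleeve:** it stands where it was, to within 1 mm.
- **Gripper:** it is open and well clear at z = 0.30.

No check failed. The two cameras disagree by about 2 mm, as expected from the calibration. A few circle fits were off where the fingers hid part of the sleeve or the fit had few points, and I ignored those.

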